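Pin and cotter the cheese press lever

ROBOT

A 7-joint arm with a two-finger parallel gripper is mounted at the origin on the work surface. World frame = base frame: x ahead of the robot, y to its left, z up, the work surface at z = 0. Lengths are in m, angles in rad, forces in N, time in s.
With the tool pointing down it reaches from about 0.425 to 0.95 m from the base axis. Payload 4.7 kg.
Tool frame: the origin (TCP) lies at the very end of the fingers, on their centre line; the grasp point (between the pads) lies 19 mm behind it (arm.hold_point_z is the distance from the TCP to the grasp point, in m); z points along the fingers, y is the line along which they close (so a half turn about z gives the same grasp; the last joint's range is limited). The gripper opens to 85 mm and grips with 20 to 120 N. Pads are 22 mm wide; open, the fingers measure 114 mm over their backs; the gripper's body (76 mm by 85 mm) begins 54 mm behind the grasp point. The pads swing forward as they close: fully open they stand 13 mm farther back than shut.
Start: joints at [-1.184, 0.469, -0.049, 1.532, 0.024, 1.141, -0.082], TCP at [0.273, 0.618, 0.231] pointing down, gripper open.
Joint ranges: [-2.59, 2.59], [-0.33, 1.99], [-1.39, 1.29], [0.1, 2.45], [-1.04, 4.18], [0.21, 1.99], [-2.66, 2.66]. Speed limits (rad/s): [2.57, 2.57, 3.14, 3.14, 3.14, 3.14, 3.14].

INTERFACE

Orientations are given as a unit quaternion [x, y, z, w].
In Python, from station import sensors, imaging, order, arm gives the robot as it stands.
- The arm moves only by the shell command python3 -m pendant 'ROWS' [OPENING] [FORCE]. ROWS is JSON, a list that holds one entry, the list of rows, each a list of 6 numbers: the shift along the world's x, y, z in mm, then the turn, a rotation vector about the world's x, y, z in degrees. In form: [[[x, y, z, rx, ry, rz], ...]]. A call has 1 to 12 rows; each row is the pose to reach, as a shift and turn from the pose commanded when the call began; what a row does not reach only later rows make up. A row lasts 1/10 s, in which the tool goes at most 50 mm and 8.59 degrees, less where a joint would pass 70% of its speed; a pose out of reach is approached as far as the arm can. A call with a gripper value outside its range is refused whole. OPENING is the finger opening in mm, from 0 to 85.4, set as the call begins (- or left out, the last holds). The fingers move at their own pace and stop on an object; FORCE is the grip in N (left out, the last holds). Time passes only in rows, so rows that repeat a pose let the fingers close. It gives the time, the measured TCP pose, the force, the opening and the grip force at its end, in the units of the state.
- sensors.state(): the state, without advancing time (a new reading comes with each control period).
- imaging.grab_frame(name): name is "scene" or "side" or "wrist"; returns the picture (384x512x3 uint8, red, green, blue); there is no depth.
- imaging.get_calibration(name): a dict with "vertical_fov" (degrees; the focal length in pixels is half the picture's height over the tangent of half this angle, whatever the lens; pixels are square), "cx", "cy" (the principal point, pixels), "rvec" (rotation vector, rad) and "tvec" (3), from world to camera coordinates, as OpenCV has them; the wrist camera has in their place "mount" (4x4, takes a point from camera to tool coordinates, whose origin is the TCP and whose axes are the flange's). Camera axes: x right, y down, z forward; pixel columns grow to the right and rows downward; lengths in m; the calibration is good to about 2 mm. A picture is of the moment at which its call begins: read the wrist's pose just before it. get_calibration takes no time and is no camera call.
- order.job_done(): hands the job in; it is judged then, once.
The state is a dict: "clock": time; "q": joint angles; "qvel": joint speeds; "joint_efforts": joint torques, N m; "ee_pos": TCP position; "orientation": TCP orientation; "ft_force": force on the tool from outside, world axes, zero at the start; "moment": the same for the moment, N m; "width": finger opening in m; "grasp_force": force on a finger pad.
Only numpy, scipy, OpenCV 4.12 (cv2) and the standard library are available. Lean on these libraries where they do the work, as an engineer would, in place of code of your own. Each camera call takes 0.05 s, during which the arm holds its last target. There are 200 camera calls.

TASK

Push the pin of the cheese press lever gently home until its head sits against the cheek, then take the spring cotter from the wooden stand and push its straight leg down through the cross hole near the pin's nose until the bow snaps over the pin and the cotter sits fully home. Go gently: never push or knock on the press or its pin with more than 25 N (feel your way at 15 mm/s or slower). Let go of the cotter at the end, and leave the plain pin in the stand and the empty mould alone.

Things in the scene. Friction and masses are not known exactly. Their poses are not given: they have to be found in the camera images.
- press: Fixed lever press; origin on the table under the middle of its two steel cheeks. z up, x along the lever away from the cheeks, y along the pin to its head. Cheeks 36 mm wide (x), outer faces 46 mm apart (y), round tops 118 mm above the table. Lever bar between them, 24 mm wide, top at 114 mm, reaches 420 mm to +x. Wooden base 18 mm thick, x -70 to 250, y -75 to 75 mm. Nothing stands above the pin.
- pin_head (a point): Centre of the outer face of the pin's head (disc 36 mm across, 10 mm thick); axes as press. Push it to -y. The pin, 22 mm thick and level, its axis 100 mm above the table, slides stiffly in the cheeks (about 5 N); home, the head's inner face meets the cheek and it stops dead: this point is then 33 mm to +y of press.
- pin (a joint): Slide of the pin in m: 0 is drawn out, 0.030 is home.
- cheek (a point): Point on the pin's axis at the outer face of the nose-side cheek, 23 mm to -y of press, same axes. With the pin home, its nose stands out here to -y with a vertical cross hole, 8 mm wide, open at the top. The hole lies 16 to 32 mm out from this face; it differs from pin to pin and is not measured: see or feel for it. The nose ends 14 mm beyond the hole. The pin's top is 11 mm above its axis.
- clip_coil (a point): Centre of the spring cotter's coil, 28 mm across, 13 mm thick, its flat faces looking along x: grip those (40 N or so). y points from straight leg to bow. 6 mm steel wire, 96 mm tall, some 80 g; it stands legs down, a little loose, in a slot of the stand, the coil's centre 82 mm above the leg tips and 42 mm above the stand's top. Fit it with its x along the pin, either way round.
- clip_seat (a point): Point on the straight leg's axis that lies on the pin's axis when the cotter is home; 36 mm above the leg's blunt tip, 46 mm below and 2 mm to -y of the coil's centre; same axes. A jog of the wire, then resting on the pin, is the stop. The wavy bow at +y has a hump 24 mm above the tip that rides over the pin's side and snaps under it; this takes about 5 to 13 N.
- stand: Fixed wooden stand holding the cotter, 70 by 130 mm and 52 mm high, long side along y; origin at the centre of its underside.
- dowel: Bystander: plain straight steel pin, 10 mm thick, 80 mm long, upright in the stand 71 mm from the cotter's straight leg on the bow's side; origin at its foot, 40 mm below the stand's top.
- mould: Bystander: empty white cheese mould, fixed, 100 mm across, 60 mm high; origin at the centre of its underside.
Things that resemble listed ones, but are neither listed nor needed, are in the scene too. Leave any red, turquoise or yellow look-alike of the part that bears clip_coil alone.

How it is judged:
By the outcome, as a careful person would: the job done as asked, in the order asked, and still so for the second after the job is handed in, with the robot touching nothing.
It also fails if it takes over 67 s, if anything falls off the work surface, if the arm or the gripper's body presses on something with over 40 N, if the wrist force passes 120 N, or if a joint passes its speed limit or range.

## Working session

There is one attempt and no reset: what is moved stays moved. The work goes in short steps, Python scripts to look and compute and a shell command to move; the robot and the scene stay as the last step left them, time stands still between calls to the robot, and variables do not carry over. Pictures are saved under pics/ and viewed, at most 10 in all, crops included, and the job is handed in when it is done.

```bash
mkdir -p pics; cat > h.py <<'E'
import numpy as np, cv2
from scipy.spatial.transform import Rotation as R
from station import sensors, imaging, order, arm
def cam(name, st=None):
    c=imaging.get_calibration(name)
    f=192/np.tan(np.radians(c["vertical_fov"])/2)
    K=np.array([[f,0,c["cx"]],[0,f,c["cy"]],[0,0,1]])
    if name=="wrist":
        T=np.eye(4);T[:3,:3]=R.from_quat(st["orientation"]).as_matrix();T[:3,3]=st["ee_pos"]
        M=T@np.array(c["mount"]); return K,M[:3,:3],M[:3,3]
    Rm=R.from_rotvec(np.ravel(c["rvec"])).as_matrix()
    return K,Rm.T,-Rm.T@np.ravel(c["tvec"])
def ray(C,px):
    d=C[1]@np.linalg.inv(C[0])@np.array([px[0],px[1],1.]); return C[2],d/np.linalg.norm(d)
def onz(C,px,z):
    o,d=ray(C,px); return o+d*(z-o[2])/d[2]
def tri(rs):
    A=sum(np.eye(3)-np.outer(d,d) for o,d in rs); b=sum((np.eye(3)-np.outer(d,d))@o for o,d in rs)
    p=np.linalg.solve(A,b); return p,[np.linalg.norm(np.cross(p-o,d)) for o,d in rs]
def proj(C,p):
    q=C[0]@C[1].T@(np.asarray(p)-C[2]); return q[:2]/q[2]
def save(im,n): cv2.imwrite(f"pics/{n}.png",im[:,:,::-1])
E
python3 - <<'E'
from h import *
print(imaging.get_calibration("scene"),imaging.get_calibration("wrist"))
st=sensors.state();print(st)
a=[imaging.grab_frame(n) for n in("scene","side","wrist")]
for n,i in zip(("scene","side","wrist"),a): np.save(n,i); save(i,n)
for n in("scene","side"): print(n,cam(n)[2])
E
```

```text
{'vertical_fov': 45.097261521510696, 'cx': 267.0158572764243, 'cy': 188.49430204887523, 'rvec': array([ 2.08802542,  1.63495572, -0.48098813]), 'tvec': array([-0.10503348, -0.35684451,  1.4122909 ])} {'vertical_fov': 61.04908798325686, 'cx': 252.5189575776331, 'cy': 193.32897245208457, 'mount': array([[-2.20671283e-04, -9.64939832e-01, -2.62471089e-01,
         6.66774705e-02],
       [ 9.99999368e-01,  7.63516489e-05, -1.12144119e-03,
         4.04423770e-04],
       [ 1.10216337e-03, -2.62471171e-01,  9.64939205e-01,
        -1.41917073e-01],
       [ 0.00000000e+00,  0.00000000e+00,  0.00000000e+00,
         1.00000000e+00]])}
{'clock': 0.0, 'q': array([-1.18390235,  0.4694549 , -0.04860555,  1.5336856 ,  0.0241207 ,
        1.14100794, -0.08229632]), 'qvel': array([ 2.73874611e-05,  1.45362610e-03, -1.83149143e-04, -1.04864997e-03,
       -4.42843852e-04,  1.25798917e-03,  1.27550830e-03]), 'joint_efforts': array([ 7.44165186e-05, -5.10298884e+01, -4.65621322e-02, -2.37708217e+01,
        1.07194405e-02,  7.43082433e-03,  9.19108118e-06]), 'ee_pos': array([0.27239749, 0.6169578 , 0.23025591]), 'orientation': array([ 2.06376489e-01,  9.78472164e-01, -9.71448425e-04, -1.60660371e-04]), 'ft_force': array([ 0.63357419, -0.192876  , -0.50025418]), 'moment': array([ 0.02639064, -0.0249178 ,  0.03257354]), 'grasp_force': 0.0, 'width': 0.08553862271633457}
scene [ 1.05784182 -0.1516693   0.99544097]
side [ 0.47132659 -0.8982378   0.62876047]
```

View pics/scene.png

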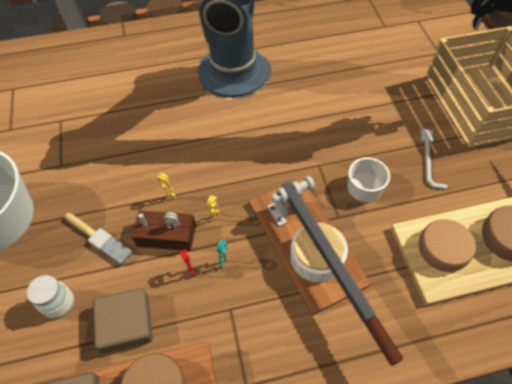

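View pics/side.png

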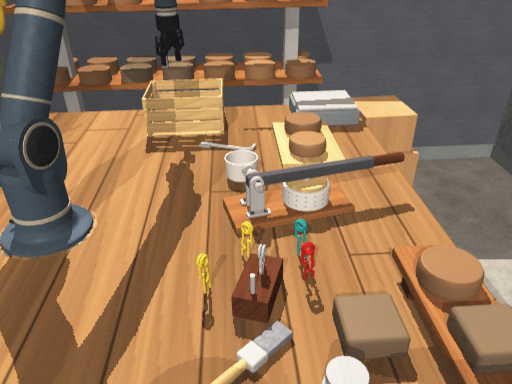

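Scene: stand at about (165,230), dowel (142,218), cotter coil (171,218), press cheeks (285,205), pin head (308,183), mould (368,180). Side: cotter (262,255), dowel (252,283), cheeks (257,195). Next I'll zoom in on both.

```bash
python3 - <<'E'
from h import *
s=np.load("scene.npy");d=np.load("side.npy")
A=cv2.resize(s[165:315,250:380],None,fx=3,fy=3,interpolation=cv2.INTER_CUBIC)
B=cv2.resize(s[195:260,125:205],None,fx=4,fy=4,interpolation=cv2.INTER_CUBIC)
C=cv2.resize(d[150:235,215:325],None,fx=3.5,fy=3.5,interpolation=cv2.INTER_CUBIC)
D=cv2.resize(d[235:325,225:290],None,fx=3.2,fy=3.2,interpolation=cv2.INTER_CUBIC)
o=np.zeros((600,800,3),np.uint8)
for im,x,y in((A,0,0),(B,400,0),(C,400,265),(D,720-130,0)):pass
o[:450,:390]=A;o[:260,400:720]=B;o[265:265+C.shape[0],400:400+C.shape[1]]=C[:,:400]
save(o,"crop1")
for n,p,z in(("stand",(165,225),.052),("coil",(171,217),.094),("dowel",(142,213),.092),("cheek",(285,195),.118),("head",(308,183),.1),("leverend",(397,357),.13)):
  print(n,onz(cam("scene"),p,z))
E
```

```text
stand [ 0.51006445 -0.26014008  0.052     ]
coil [ 0.51750183 -0.23982772  0.094     ]
dowel [ 0.49040832 -0.30193299  0.092     ]
cheek [0.53699556 0.01723013 0.118     ]
head [0.50746755 0.08097999 0.1       ]
leverend [0.92465024 0.12145227 0.13      ]
```

View pics/crop1.png

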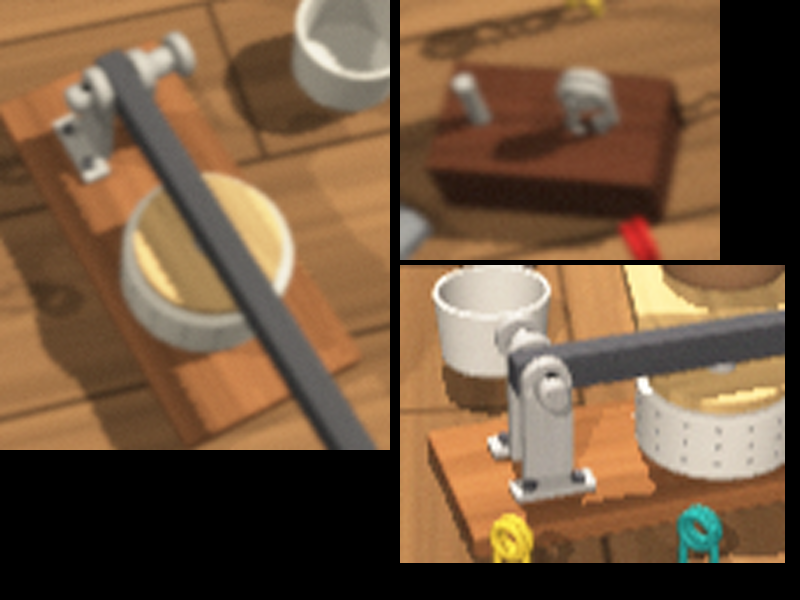

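The crop shows the press nose on the left and the head at upper right, with the pin drawn out. The cotter stands to the right of the dowel. I'll move the wrist camera over the press.

```bash
python3 -m pendant '[[[262,-600,100,0,0,-95],[262,-600,100,0,0,-95],[262,-600,100,0,0,-95],[262,-600,100,0,0,-95],[262,-600,100,0,0,-95],[262,-600,100,0,0,-95],[262,-600,100,0,0,-95],[262,-600,100,0,0,-95],[262,-600,100,0,0,-95],[262,-600,100,0,0,-95],[262,-600,100,0,0,-95],[262,-600,100,0,0,-95]]]' 0
python3 -m pendant '[[[5,0,0,0,0,-36],[5,0,0,0,0,-36],[5,0,0,0,0,-36],[5,0,0,0,0,-36],[5,0,0,0,0,-36],[5,0,0,0,0,-36],[5,0,0,0,0,-36],[5,0,0,0,0,-36],[5,0,0,0,0,-36]]]'
python3 - <<'E'
from h import *
st=sensors.state();im=imaging.grab_frame("wrist");print(st["clock"],st["ee_pos"],st["orientation"],st["q"])
np.save("w1",im);np.save("w1p",np.r_[st["ee_pos"],st["orientation"]]);save(cv2.resize(im,(800,600)),"w1")
E
```

```text
clock: 1.35
ee_pos: [0.5101, 0.0721, 0.3223]
orientation: [0.861, 0.508, 0.0, -0.0]
ft_force: [0.4, 1.0, -0.4]
width: -0.0
grasp_force: 0.0
clock: 2.25
ee_pos: [0.5149, 0.0739, 0.3219]
orientation: [0.976, 0.218, 0.0, 0.0]
ft_force: [-0.4, 0.5, -0.4]
width: -0.0002
grasp_force: 0.0
2.25 [0.51494817 0.07390208 0.32193377] [9.75880841e-01 2.18303876e-01 3.40041685e-05 3.78020043e-05] [-0.72099458  0.14455147  0.56821045  1.79821758 -0.08249139  1.22231389
 -1.25995358]
```

View pics/w1.png

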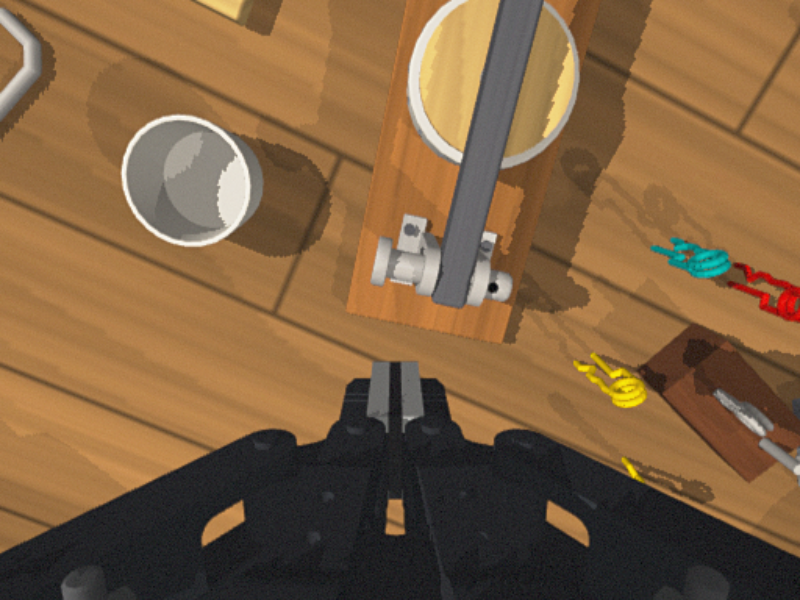

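Clear view: hole at (493,288), head on the left at about (377,260), base front corners (348,311) and (505,343).

```bash
python3 - <<'E'
from h import *
p=np.load("w1p.npy");C=cam("wrist",dict(ee_pos=p[:3],orientation=p[3:]))
k=1.5625;P=lambda x,y,z:onz(C,(x/k,y/k),z)
a,b=P(348,311,.018),P(505,343,.018)
l1,l2=P(356,270,.018),P(404,40,.018)
print("front",a,b,np.linalg.norm(a-b),"yaw",np.degrees(np.arctan2(*(a-b)[1::-1]))-90,"left",np.degrees(np.arctan2(*(l2-l1)[1::-1])))
print("hole",P(493,288,.111)); print("headface top",P(380,239,.118),"head axis-lvl",P(384,287,.1),"L",P(373,265,.105))
print("nose end",P(512,290,.105),"pin axis at head-neck",P(408,266,.111))
y=a-b;y/=np.linalg.norm(y);x=np.array([y[1],-y[0],0]);print("origin",(a+b)/2+.07*x)
for n,q in(("coil",(735,400,.1)),("coil2",(750,415,.1)),("dowel",(765,443,.092))):print(n,P(*q))
E
```

```text
front [0.43875448 0.0853877  0.018     ] [ 0.47252957 -0.0591339   0.018     ] 0.1484157953540546 yaw 13.154092233814396 left 12.536589227175746
hole [0.52696612 0.00226498 0.111     ]
headface top [0.52547471 0.09019098 0.118     ] head axis-lvl [0.49198065 0.07204026 0.1       ] L [0.50448686 0.08642823 0.105     ]
nose end [ 0.53070347 -0.01264148  0.105     ] pin axis at head-neck [0.51553342 0.06406224 0.111     ]
origin [0.52380533 0.02905685 0.018     ]
coil [ 0.52646161 -0.21493972  0.1       ]
coil2 [ 0.52074972 -0.23326261  0.1       ]
dowel [ 0.50383826 -0.26683278  0.092     ]
```

```bash
python3 -m pendant '[[[-17,54,-50,0,0,-6],[-17,54,-60,0,0,-12],[-17,54,-110,0,0,-12],[-17,54,-160,0,0,-12],[-17,54,-200,0,0,-12],[-17,54,-228,0,0,-12],[-17,54,-230,0,0,-12],[-17,54,-230,0,0,-12],[-17,54,-230,0,0,-12]]]'
python3 - <<'E'
from h import *
s=sensors.state();print(s["ee_pos"],s["orientation"],s["ft_force"])
E
```

```text
clock: 3.2
ee_pos: [0.4995, 0.1283, 0.0936]
orientation: [0.993, 0.115, 0.002, -0.0]
ft_force: [-0.3, -0.5, 0.5]
width: 0.0001
grasp_force: 0.0
[0.4994575  0.1282807  0.09360682] [ 9.93396617e-01  1.14718086e-01  1.65647340e-03 -4.21965686e-04] [-0.31037227 -0.51952096  0.53706406]
```

```bash
python3 -m pendant '[[[0.3,-1.4,0,0,0,0],[0.6,-2.8,0,0,0,0],[0.9,-4.2,0,0,0,0],[1.3,-5.6,0,0,0,0],[1.6,-7,0,0,0,0],[1.9,-8.4,0,0,0,0],[2.3,-9.8,0,0,0,0],[2.6,-11.2,0,0,0,0],[2.9,-12.6,0,0,0,0],[3.2,-14,0,0,0,0],[3.6,-15.4,0,0,0,0],[3.9,-16.8,0,0,0,0]]]'
```

```text
clock: 4.4
ee_pos: [0.5019, 0.111, 0.0919]
orientation: [0.993, 0.115, 0.0, 0.0]
ft_force: [0.2, 0.3, 0.1]
width: 0.0003
grasp_force: 0.0
```

```bash
python3 -m pendant '[[[0.3,-1.3,0,0,0,0],[0.6,-2.6,0,0,0,0],[0.9,-3.9,0,0,0,0],[1.2,-5.2,0,0,0,0],[1.5,-6.5,0,0,0,0],[1.8,-7.8,0,0,0,0],[2.1,-9,0,0,0,0]]]'
```

```text
clock: 5.1
ee_pos: [0.504, 0.1021, 0.0919]
orientation: [0.993, 0.115, 0.0, 0.0]
ft_force: [-0.0, 0.4, -0.5]
width: -0.0002
grasp_force: 0.0
```

```bash
python3 -m pendant '[[[0.3,-1.3,0,0,0,0],[0.6,-2.6,0,0,0,0],[0.9,-3.9,0,0,0,0],[1.2,-5.2,0,0,0,0],[1.5,-6.5,0,0,0,0],[1.8,-7.8,0,0,0,0]]]'
```

```text
clock: 5.7
ee_pos: [0.5053, 0.0962, 0.0919]
orientation: [0.993, 0.116, -0.0, -0.001]
ft_force: [-2.3, 5.7, 0.9]
width: -0.0002
grasp_force: 2.6
```

```bash
python3 -m pendant '[[[0.3,-1.3,0,0,0,0],[0.6,-2.6,0,0,0,0],[0.9,-3.9,0,0,0,0],[1.2,-5.2,0,0,0,0],[1.5,-6.5,0,0,0,0],[1.8,-7.8,0,0,0,0]]]'
```

```text
clock: 6.3
ee_pos: [0.5071, 0.0884, 0.0919]
orientation: [0.993, 0.116, -0.0, -0.001]
ft_force: [-1.7, 4.6, 1.6]
width: 0.0001
grasp_force: 2.6
```

```bash
python3 -m pendant '[[[0.3,-1.3,0,0,0,0],[0.6,-2.6,0,0,0,0],[0.9,-3.9,0,0,0,0],[1.2,-5.2,0,0,0,0],[1.5,-6.5,0,0,0,0],[1.8,-7.8,0,0,0,0],[2.1,-9.1,0,0,0,0],[2.3,-10.2,0,0,0,0]]]'
```

```text
clock: 7.1
ee_pos: [0.5095, 0.0782, 0.0919]
orientation: [0.993, 0.116, -0.0, -0.001]
ft_force: [-0.7, 5.2, 0.6]
width: -0.0002
grasp_force: 2.6
```

```bash
python3 -m pendant '[[[0.2,-1,0,0,0,0],[0.4,-2,0,0,0,0],[0.7,-3,0,0,0,0],[0.9,-4,0,0,0,0]]]'
```

```text
clock: 7.5
ee_pos: [0.51, 0.076, 0.092]
orientation: [0.993, 0.116, -0.001, -0.002]
ft_force: [-3.0, 11.1, 2.5]
width: -0.0002
grasp_force: 5.4
```

```bash
python3 -m pendant '[[[0.2,-0.8,0,0,0,0],[0.4,-1.6,0,0,0,0],[0.5,-2.4,0,0,0,0]]]'
```

```text
clock: 7.8
ee_pos: [0.51, 0.076, 0.092]
orientation: [0.993, 0.117, -0.001, -0.004]
ft_force: [-4.5, 15.4, 3.0]
width: -0.0003
grasp_force: 7.7
```

Stopped dead at 15 N. I'll back off and verify with a look that also shows the hole.

```bash
python3 -m pendant '[[[-1,4,0,0,0,0],[-5,20,0,0,0,0],[-8,35,40,0,0,0],[-8,20,90,0,0,0],[0,-10,140,0,0,0],[-10,-50,150,0,0,0],[-35,-80,150,0,0,0],[-35,-80,150,0,0,0],[-35,-80,150,0,0,0],[-35,-80,150,0,0,0]]]'
python3 - <<'E'
from h import *
st=sensors.state();im=imaging.grab_frame("wrist");print(st["clock"],st["ee_pos"],st["orientation"])
np.save("w2",im);np.save("w2p",np.r_[st["ee_pos"],st["orientation"]]);save(cv2.resize(im,(800,600)),"w2")
E
```

```text
clock: 8.8
ee_pos: [0.4766, -0.0093, 0.2417]
orientation: [0.993, 0.115, 0.0, 0.0]
ft_force: [0.3, -0.2, 0.3]
width: 0.0001
grasp_force: 0.0
8.8 [ 0.47655441 -0.00929251  0.24174369] [9.93318340e-01 1.15406491e-01 1.99562513e-05 1.29370415e-04]
```

View pics/w2.png

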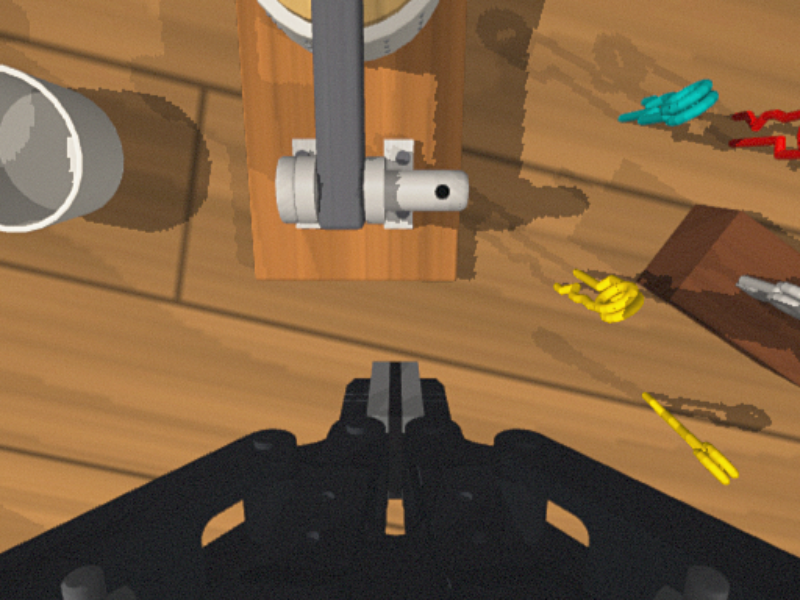

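The pin is home: the head rests against the cheek at (300,190) and the hole is at (442,191). Now over the cotter.

```bash
python3 -m pendant '[[[13,-310,40,0,0,57],[13,-310,40,0,0,57],[13,-310,40,0,0,57],[13,-310,40,0,0,57],[13,-310,40,0,0,57],[13,-310,40,0,0,57],[13,-310,40,0,0,57],[13,-310,40,0,0,57],[13,-310,40,0,0,57],[13,-310,40,0,0,57]]]' 60 40
python3 - <<'E'
from h import *
st=sensors.state();im=imaging.grab_frame("wrist");print(st["clock"],st["ee_pos"],st["orientation"],st["q"])
np.save("w3",im);np.save("w3p",np.r_[st["ee_pos"],st["orientation"]]);save(cv2.resize(im,(800,600)),"w3")
p=np.load("w2p.npy");C=cam("wrist",dict(ee_pos=p[:3],orientation=p[3:]));k=1.5625
P=lambda x,y,z:onz(C,(x/k,y/k),z)
print("hole",P(442,191,.111),"nose sides",P(440,171,.104),P(440,211,.104),"nose end",P(468,190,.1), "cheek", P(387,190,.111))
E
```

```text
clock: 9.85
ee_pos: [0.4899, -0.3189, 0.281]
orientation: [0.818, 0.575, -0.0, -0.001]
ft_force: [0.6, -0.2, -0.5]
width: 0.06
grasp_force: 0.0
9.85 [ 0.48992845 -0.31888827  0.28100225] [ 8.18310263e-01  5.74776164e-01 -2.59772916e-04 -7.79349134e-04] [ 0.00568161  0.31548358  0.64473732  1.71991646 -0.20346231  1.1756297
  0.35972168]
hole [ 0.53341764 -0.02113527  0.111     ] nose sides [ 0.54303901 -0.01816384  0.104     ] [ 0.52266766 -0.02346787  0.104     ] nose end [ 0.53684343 -0.03589537  0.1       ] cheek [0.52731151 0.00704718 0.111     ]
```

View pics/w3.png

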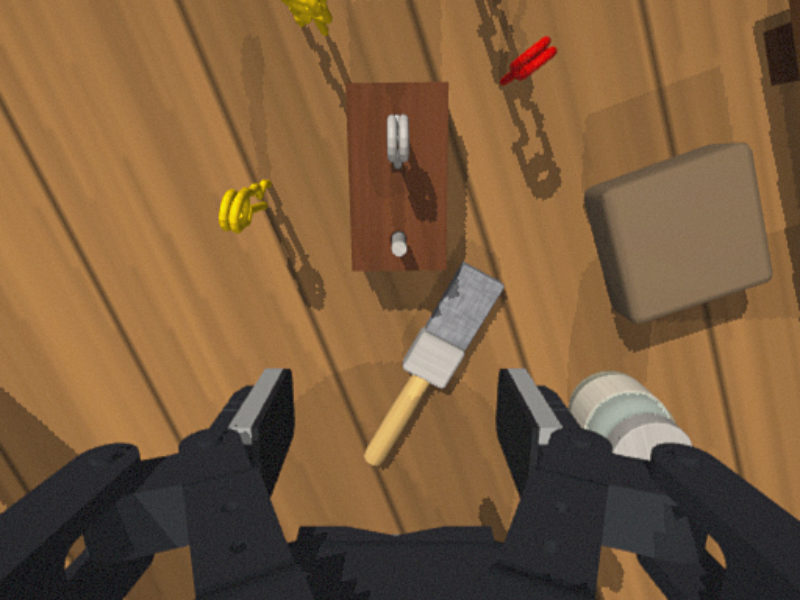

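Stand is axis-aligned in view: coil at (398,138), dowel top at (399,239), stand corners (348,83)-(447,271).

```bash
python3 - <<'E'
from h import *
im=np.load("w3.npy").astype(int)
m=((im.max(2)-im.min(2)<30)&(im.min(2)>95)).astype(np.uint8); m[170:]=0;m[:60]=0;m[:,:225]=0;m[:,285:]=0
n,l,s,c=cv2.connectedComponentsWithStats(m);print([(list(s[i]),c[i]) for i in range(1,n) if s[i,4]>10])
p=np.load("w3p.npy");C=cam("wrist",dict(ee_pos=p[:3],orientation=p[3:]));k=1.5625
P=lambda x,y,z:onz(C,(x/k,y/k),z)
print("cam",C[2]);X=R.from_quat(p[3:]).as_matrix()[:,0];Y=R.from_quat(p[3:]).as_matrix()[:,1];print(X,Y)
f=lambda q:(round(1e3*(q-p[:3])@X,1),round(1e3*(q-p[:3])@Y,1))
for nme,q in(("far",(398,115,.1)),("near",(398,165,.094)),("dowel",(399,238,.092)),("c1",(348,83,.052)),("c2",(447,83,.052)),("c3",(352,271,.052)),("c4",(446,271,.052))):
  w=P(*q);print(nme,w,f(w))
E
```

```text
[([np.int32(248), np.int32(73), np.int32(13), np.int32(30), np.int32(351)], array([254.05128205,  87.38746439])), ([np.int32(251), np.int32(149), np.int32(9), np.int32(15), np.int32(113)], array([254.69911504, 156.3539823 ]))]
cam [ 0.51281758 -0.25597195  0.42294956]
[3.39264589e-01 9.40690872e-01 4.70752924e-04] [ 0.94069006 -0.33926351 -0.00157412]
far [ 0.52330107 -0.23043999  0.1       ] (np.float64(94.4), np.float64(1.7))
near [ 0.5135639  -0.25763942  0.094     ] (np.float64(65.5), np.float64(1.7))
dowel [ 0.49865977 -0.30111997  0.092     ] (np.float64(19.6), np.float64(2.5))
c1 [ 0.49993996 -0.19596871  0.052     ] (np.float64(118.9), np.float64(-31.9))
c2 [ 0.56289776 -0.21871744  0.052     ] (np.float64(118.9), np.float64(35.0))
c3 [ 0.45577389 -0.31787784  0.052     ] (np.float64(-10.7), np.float64(-32.1))
c4 [ 0.52151903 -0.34156435  0.052     ] (np.float64(-10.7), np.float64(37.8))
```

```bash
python3 -m pendant '[[[29,76,-40,0,0,0],[29,76,-70,0,0,0],[29,76,-110,0,0,0],[29,76,-150,0,0,0],[29,76,-180,0,0,0],[29,76,-195,0,0,0],[29,76,-201,0,0,0],[29,76,-205,0,0,0],[29,76,-205,0,0,0],[29,76,-205,0,0,0]]]' 45 40
python3 -m pendant '[[[0,0,0,0,0,0],[0,0,0,0,0,0],[0,0,0,0,0,0],[0,0,0,0,0,0],[0,0,0,0,0,0],[0,0,0,0,0,0]]]' 5 40
python3 - <<'E'
from h import *
st=sensors.state();print(st["ee_pos"],st["orientation"],st["moment"])
E
```

```text
clock: 10.9
ee_pos: [0.5191, -0.2444, 0.0782]
orientation: [0.818, 0.575, 0.001, 0.001]
ft_force: [0.2, 0.2, -0.0]
width: 0.045
grasp_force: 0.0
clock: 11.5
ee_pos: [0.5186, -0.2443, 0.0775]
orientation: [0.818, 0.575, 0.0, 0.0]
ft_force: [-2.1, -0.1, 5.1]
width: 0.0124
grasp_force: 42.4
[ 0.51863399 -0.2442905   0.07753505] [8.18298979e-01 5.74792596e-01 3.53229352e-04 3.58008616e-04] [0.12153394 0.22254871 0.05808758]
```

```bash
python3 -m pendant '[[[0,0,15,0,0,0],[0,0,40,0,0,0],[0,0,80,0,0,0],[0,0,125,0,0,0],[0,0,140,0,0,-8],[3,40,140,0,0,-16],[6,80,140,0,0,-24],[9,120,140,0,0,-32],[12,160,140,0,0,-40],[13,190,140,0,0,-48],[13,210,140,0,0,-56],[13,223,140,0,0,-57]]]'
python3 -m pendant '[[[0,0,0,0,0,0],[0,0,0,0,0,0],[0,0,0,0,0,0]]]'
python3 - <<'E'
from h import *
st=sensors.state();print(st["clock"],st["ee_pos"],st["orientation"],st["ft_force"],st["width"])
np.save("w4p",np.r_[st["ee_pos"],st["orientation"]])
a=[imaging.grab_frame(n) for n in("wrist","scene","side")]
for n,i in zip(("w4","s4","d4"),a):np.save(n,i)
o=np.zeros((600,800,3),np.uint8)
o[:384,:512]=a[0]
C=[cam("scene"),cam("side")]
for c,i,x,y,h,w in((C[0],a[1],0,390,52,130),(C[1],a[2],516,0,140,70)):
  u=proj(c,st["ee_pos"]-[0,0,.05]).astype(int);
  x0,y0=u[0]-w//2,u[1]-h//2;cr=cv2.resize(i[y0:y0+h,x0:x0+w],None,fx=4,fy=4,interpolation=cv2.INTER_CUBIC)
  print(x0,y0);cr=cr[:600-y,:800-x];o[y:y+cr.shape[0],x:x+cr.shape[1]]=cr
save(o,"m4")
E
```

```text
clock: 12.7
ee_pos: [0.5308, -0.0186, 0.217]
orientation: [0.993, 0.115, -0.0, -0.0]
ft_force: [1.0, -0.1, -0.7]
width: 0.0123
grasp_force: 41.4
clock: 13.0
ee_pos: [0.5311, -0.0224, 0.2172]
orientation: [0.993, 0.114, 0.0, 0.0]
ft_force: [0.3, -0.4, -1.2]
width: 0.0119
grasp_force: 41.4
13.0 [ 0.53109112 -0.02239795  0.21721355] [9.93487088e-01 1.13944539e-01 1.19038348e-04 1.83653208e-04] [ 0.33730624 -0.41450118 -1.16243584] 0.011902886045833944
202 158
224 96
```

View pics/m4.png

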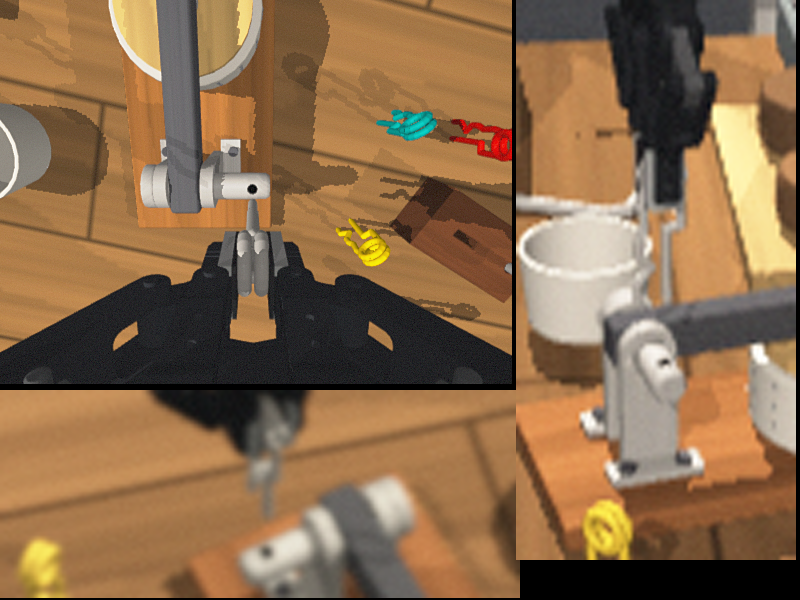

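Wrist: the hole is at (252,188), and the straight leg is in the same column just below it. Side: tip at about native (262,172), and the leg stands vertical. I'll triangulate the tip and pull a profile along the column.

```bash
python3 - <<'E'
from h import *
p=np.load("w4p.npy");Rm=R.from_quat(p[3:]).as_matrix();C=cam("wrist",dict(ee_pos=p[:3],orientation=p[3:]))
im=np.load("w4.npy");print("col252",[(r,*im[r,252]) for r in range(180,234,2)])
for r in(196,202,210,220,228): print(r,im[r,242:264].min(1))
g=im[180:198,240:265].astype(int).max(2);ys,xs=np.where(g<70);print("hole px",xs.mean()+240,ys.mean()+180,len(xs))
h=onz(C,(xs.mean()+240,ys.mean()+180),.111);loc=lambda q:np.round(1e3*Rm.T@(q-p[:3]),1);print("hole",h,loc(h))
t,e=tri([ray(cam("side"),(261.7,172)),ray(cam("scene"),(268.7,190))]);print("tip",t,loc(t),e)
q=p[:3]+Rm@np.array([.002,0,.0655]);print("nominal tip px wrist/side/scene",proj(C,q),proj(cam("side"),q),proj(cam("scene"),q))
h2=[proj(cam(n),h) for n in("side","scene")];print("hole px side/scene",h2)
for n,f in(("scene","s4"),("side","d4")):
  i=np.load(f+".npy");u=proj(cam(n),h).astype(int);w=i[u[1]-5:u[1]+6,u[0]-7:u[0]+8].max(2);print(n,u);print(w)
E
```

```text
col252 [(180, np.uint8(200), np.uint8(198), np.uint8(187)), (182, np.uint8(221), np.uint8(216), np.uint8(203)), (184, np.uint8(90), np.uint8(86), np.uint8(84)), (186, np.uint8(2), np.uint8(12), np.uint8(1)), (188, np.uint8(23), np.uint8(18), np.uint8(27)), (190, np.uint8(14), np.uint8(23), np.uint8(11)), (192, np.uint8(15), np.uint8(10), np.uint8(17)), (194, np.uint8(149), np.uint8(143), np.uint8(135)), (196, np.uint8(202), np.uint8(195), np.uint8(189)), (198, np.uint8(149), np.uint8(143), np.uint8(133)), (200, np.uint8(103), np.uint8(103), np.uint8(100)), (202, np.uint8(112), np.uint8(109), np.uint8(106)), (204, np.uint8(110), np.uint8(106), np.uint8(103)), (206, np.uint8(106), np.uint8(103), np.uint8(103)), (208, np.uint8(112), np.uint8(108), np.uint8(105)), (210, np.uint8(109), np.uint8(104), np.uint8(102)), (212, np.uint8(111), np.uint8(107), np.uint8(103)), (214, np.uint8(112), np.uint8(109), np.uint8(103)), (216, np.uint8(114), np.uint8(107), np.uint8(104)), (218, np.uint8(110), np.uint8(104), np.uint8(103)), (220, np.uint8(114), np.uint8(107), np.uint8(104)), (222, np.uint8(10
[... 1924 characters left out ...]
0 186]
[[174 172 168 166 159 152 144 136 171 173 152  69  69  70  72]
 [171 168 165 217 229 227 220 203 181 171 169  82  65  66  70]
 [164 162 207 240 245 248 244 236 217 172 180  90  69  70  70]
 [149 152 223 236 241 247 246 242 236 201 163  93  75  74  86]
 [137 146 210 229 239 244 237 214 186 205 154 146 119 101 128]
 [144 139 194 219 235 239 185 100  52 154 200 157 141 109 142]
 [160 137 171 209 227 233 199 156 209 198 226 172 149 109 140]
 [167 136 143 186 213 221 230 230 243 234 229 211 163 115 134]
 [168 160 137 162 199 209 228 236 232 230 214 207 172 112 125]
 [172 178 157 141 180 200 219 223 207 193 184 179 161 137 160]
 [168 174 172 135 157 189 203 195 175 165 165 167 161 145 196]]
```

```bash
python3 -m pendant '[[[0,0,-10,0,0,0],[-0.5,0,-20,0,0,0],[-0.5,0,-28,0,0,0],[-0.5,0,-32,0,0,0],[-0.5,0,-32,0,0,0],[-0.5,0,-32,0,0,0],[-0.5,0,-32,0,0,0]]]'
python3 - <<'E'
from h import *
st=sensors.state();print(st["clock"],st["ee_pos"],st["orientation"],st["ft_force"],st["width"])
p=np.r_[st["ee_pos"],st["orientation"]];np.save("w5p",p)
a=[imaging.grab_frame(n) for n in("wrist","scene","side")]
for n,i in zip(("w5","s5","d5"),a):np.save(n,i)
o=np.zeros((600,800,3),np.uint8)
c=cv2.resize(a[0][150:250,210:295],(510,600),interpolation=cv2.INTER_CUBIC);o[:,:510]=c
q=p[:3]+R.from_quat(p[3:]).as_matrix()@np.array([.002,0,.0655])
for n,i,y in(("scene",a[1],0),("side",a[2],300)):
  u=proj(cam(n),q).astype(int);print(n,u)
  o[y:y+300,510:800]=cv2.resize(i[u[1]-20:u[1]+21,u[0]-20:u[0]+21],(290,300),interpolation=cv2.INTER_CUBIC)
save(o,"m5")
E
```

```text
clock: 13.85
ee_pos: [0.5311, -0.0211, 0.1852]
orientation: [0.993, 0.115, 0.0, 0.0]
ft_force: [0.6, -0.5, -0.3]
width: 0.012
grasp_force: 41.4
13.85 [ 0.53106841 -0.02108702  0.18522179] [9.93395798e-01 1.14737321e-01 3.61413069e-04 7.03591690e-05] [ 0.62797732 -0.54945889 -0.33746933] 0.012019923163986373
scene [268 196]
side [260 183]
```

View pics/m5.png

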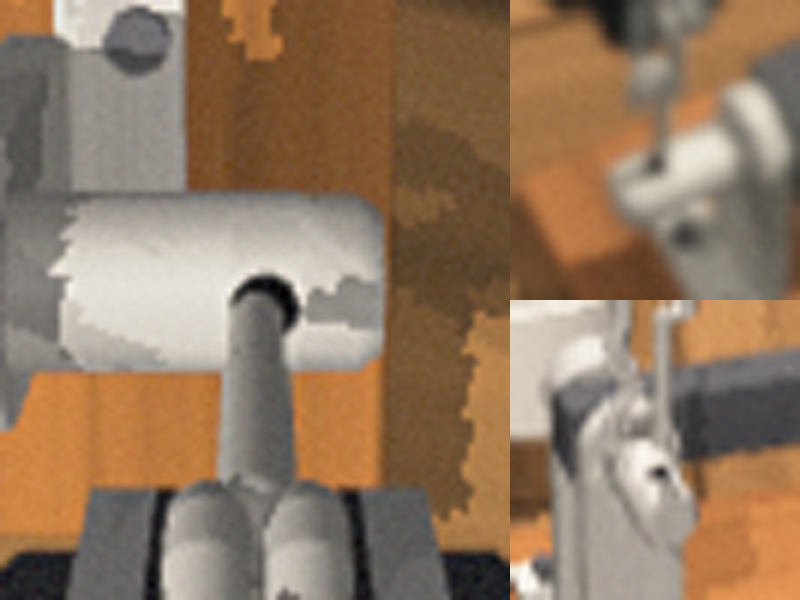

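The leg tip at (256,287) in the crop sits over the hole centre (266,~306). It needs about 1.2 mm towards the nose and about 1.2 mm towards the robot. I'll adjust, then feel downwards.

```bash
python3 -m pendant '[[[-0.9,-1.4,0,0,0,0],[-0.9,-1.4,-1,0,0,0],[-0.9,-1.4,-2,0,0,0],[-0.9,-1.4,-3,0,0,0],[-0.9,-1.4,-3,0,0,0],[-0.9,-1.4,-3,0,0,0],[-0.9,-1.4,-3,0,0,0],[-0.9,-1.4,-3,0,0,0]]]'
python3 - <<'E'
from h import *
st=sensors.state();print(st["clock"],st["ee_pos"],st["ft_force"])
im=imaging.grab_frame("wrist");np.save("w6",im)
p=np.load("w5p.npy")
save(cv2.resize(im[180:230,225:280],(660,600),interpolation=cv2.INTER_CUBIC),"w6")
E
```

```text
clock: 14.8
ee_pos: [0.5299, -0.0224, 0.1819]
orientation: [0.993, 0.115, 0.0, 0.0]
ft_force: [0.2, 0.9, -1.4]
width: 0.0121
grasp_force: 41.4
14.8 [ 0.52989698 -0.02244146  0.18194935] [ 0.22802299  0.8924536  -1.38913256]
```

View pics/w6.png

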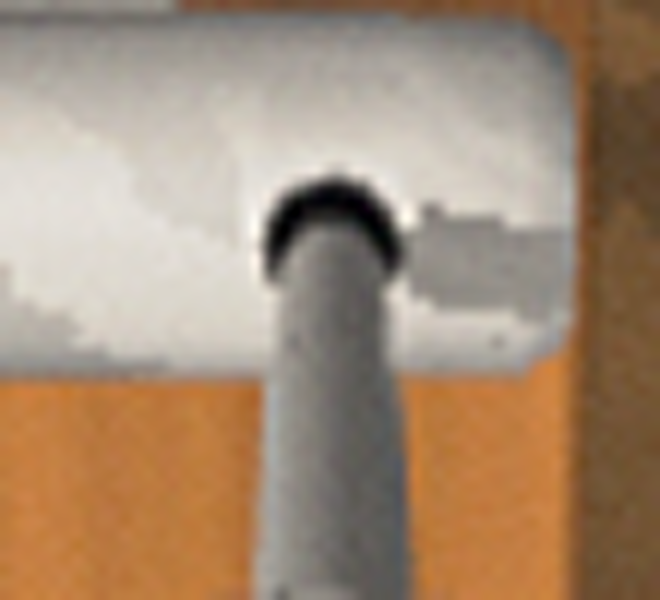

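Side to side it's centred (tip 333, hole 334). Now feel down.

```bash
python3 -m pendant '[[[0,0,-1,0,0,0],[0,0,-2,0,0,0],[0,0,-3,0,0,0],[0,0,-4,0,0,0]]]'
python3 -m pendant '[[[0,0,-1,0,0,0],[0,0,-2,0,0,0],[0,0,-3,0,0,0]]]'
```

```text
clock: 15.25
ee_pos: [0.5298, -0.0224, 0.1778]
orientation: [0.993, 0.115, -0.0, 0.0]
ft_force: [0.4, -0.6, -0.1]
width: 0.0124
grasp_force: 41.4
clock: 15.55
ee_pos: [0.5299, -0.0224, 0.1748]
orientation: [0.993, 0.115, -0.0, 0.0]
ft_force: [0.7, -0.4, -0.2]
width: 0.0121
grasp_force: 41.4
```

```bash
python3 -m pendant '[[[0,0,-1,0,0,0],[0,0,-2,0,0,0],[0,0,-3,0,0,0]]]'
python3 -m pendant '[[[0,0,0,0,0,0],[0,0,0,0,0,0]]]'
```

```text
clock: 15.85
ee_pos: [0.5299, -0.0224, 0.1718]
orientation: [0.993, 0.115, 0.0, 0.0]
ft_force: [-1.1, -0.8, -1.1]
width: 0.0122
grasp_force: 41.4
clock: 16.05
ee_pos: [0.5299, -0.0224, 0.1719]
orientation: [0.993, 0.115, -0.0, 0.0]
ft_force: [0.2, -0.1, -0.8]
width: 0.0122
grasp_force: 41.4
```

```bash
python3 -m pendant '[[[0,0,-1.2,0,0,0],[0,0,-2.4,0,0,0],[0,0,-3.6,0,0,0],[0,0,-4.8,0,0,0],[0,0,-6,0,0,0]]]'
python3 -m pendant '[[[0,0,0,0,0,0]]]'
```

```text
clock: 16.55
ee_pos: [0.5298, -0.0224, 0.1658]
orientation: [0.993, 0.115, -0.0, 0.0]
ft_force: [0.4, -0.8, -1.2]
width: 0.0121
grasp_force: 41.4
clock: 16.65
ee_pos: [0.5297, -0.0224, 0.1657]
orientation: [0.993, 0.115, -0.0, 0.0]
ft_force: [0.8, 0.4, -0.6]
width: 0.0123
grasp_force: 41.4
```

```bash
python3 -m pendant '[[[0,0,-1.2,0,0,0],[0,0,-2.4,0,0,0],[0,0,-3.6,0,0,0],[0,0,-4.8,0,0,0],[0,0,-6,0,0,0],[0,0,-7.2,0,0,0],[0,0,-8.4,0,0,0]]]'
```

```text
clock: 17.35
ee_pos: [0.5299, -0.0224, 0.1574]
orientation: [0.993, 0.115, 0.0, 0.0]
ft_force: [-0.7, 0.3, -0.8]
width: 0.0124
grasp_force: 41.4
```

```bash
python3 -m pendant '[[[0,0,-1.2,0,0,0],[0,0,-2.4,0,0,0],[0,0,-3.6,0,0,0],[0,0,-4.8,0,0,0]]]'
```

```text
clock: 17.75
ee_pos: [0.5299, -0.0224, 0.1526]
orientation: [0.993, 0.115, 0.0, 0.0]
ft_force: [-0.6, 0.1, -0.7]
width: 0.0124
grasp_force: 41.4
```

```bash
python3 -m pendant '[[[0,0,-1.2,0,0,0],[0,0,-2.4,0,0,0],[0,0,-3.6,0,0,0],[0,0,-4.8,0,0,0]]]'
```

```text
clock: 18.15
ee_pos: [0.5292, -0.0228, 0.1478]
orientation: [0.993, 0.115, -0.001, -0.0]
ft_force: [-2.7, -1.5, 2.7]
width: 0.0123
grasp_force: 41.8
```

```bash
python3 -m pendant '[[[0,0,-1,0,0,0],[0,0,-2,0,0,0],[0,0,-3,0,0,0]]]'
```

```text
clock: 18.45
ee_pos: [0.5291, -0.0226, 0.1445]
orientation: [0.993, 0.115, -0.001, -0.0]
ft_force: [-3.2, -1.0, 0.5]
width: 0.0121
grasp_force: 41.7
```

```bash
python3 -m pendant '[[[0,0,-1,0,0,0],[0,0,-2,0,0,0],[0,0,-3,0,0,0]]]'
```

```text
clock: 18.75
ee_pos: [0.5292, -0.0225, 0.1416]
orientation: [0.993, 0.115, -0.001, -0.0]
ft_force: [-3.9, -0.4, 1.3]
width: 0.0119
grasp_force: 41.7
```

```bash
python3 -m pendant '[[[0,0,-1,0,0,0],[0,0,-2,0,0,0],[0,0,-3,0,0,0]]]'
```

```text
clock: 19.05
ee_pos: [0.5292, -0.0224, 0.1385]
orientation: [0.993, 0.115, -0.001, -0.0]
ft_force: [-4.4, -1.0, 0.6]
width: 0.0124
grasp_force: 41.6
```

```bash
python3 -m pendant '[[[0,0,-1,0,0,0],[0,0,-2,0,0,0],[0,0,-3,0,0,0]]]'
```

```text
clock: 19.35
ee_pos: [0.5293, -0.0226, 0.1355]
orientation: [0.993, 0.115, -0.001, 0.0]
ft_force: [-4.9, -1.7, -0.9]
width: 0.0123
grasp_force: 41.4
```

```bash
python3 -m pendant '[[[0,0,-0.8,0,0,0],[0,0,-1.6,0,0,0],[0,0,-2.4,0,0,0]]]'
```

```text
clock: 19.65
ee_pos: [0.5299, -0.0223, 0.1334]
orientation: [0.993, 0.115, 0.0, 0.0]
ft_force: [-4.1, -1.9, -0.4]
width: 0.0124
grasp_force: 41.4
```

```bash
python3 -m pendant '[[[0,0,-0.8,0,0,0],[0,0,-1.6,0,0,0]]]'
```

```text
clock: 19.85
ee_pos: [0.5302, -0.0223, 0.1319]
orientation: [0.993, 0.115, 0.0, 0.0]
ft_force: [-3.2, -0.9, -1.7]
width: 0.0124
grasp_force: 41.4
```

```bash
python3 -m pendant '[[[0,0,-0.7,0,0,0],[0,0,-1.4,0,0,0],[0,0,-2.1,0,0,0]]]'
```

```text
clock: 20.15
ee_pos: [0.5307, -0.0223, 0.1301]
orientation: [0.993, 0.115, 0.001, 0.0]
ft_force: [-2.2, -0.0, -1.2]
width: 0.0122
grasp_force: 41.4
```

```bash
python3 -m pendant '[[[0,0,-0.6,0,0,0],[0,0,-1.2,0,0,0],[0,0,-1.2,0,0,0]]]'
```

```text
clock: 20.45
ee_pos: [0.5307, -0.0223, 0.129]
orientation: [0.993, 0.115, 0.001, 0.0]
ft_force: [-1.2, 0.1, 0.1]
width: 0.0122
grasp_force: 41.6
```

```bash
python3 -m pendant '[[[0,0,-0.6,0,0,0],[0,0,-1.2,0,0,0],[0,0,-1.8,0,0,0],[0,0,-1.8,0,0,0]]]'
```

```text
clock: 20.85
ee_pos: [0.5309, -0.0224, 0.1282]
orientation: [0.993, 0.115, 0.001, -0.0]
ft_force: [-2.5, 0.7, 9.4]
width: 0.0125
grasp_force: 43.0
```

```bash
python3 -m pendant '[[[0,0,-0.6,0,0,0],[0,0,-1.2,0,0,0],[0,0,-1.2,0,0,0]]]'
```

```text
clock: 21.15
ee_pos: [0.531, -0.0225, 0.1278]
orientation: [0.993, 0.115, 0.001, -0.001]
ft_force: [-5.2, 1.7, 16.2]
width: 0.012
grasp_force: 43.9
```

Hard stop at about the predicted height. Ease off, release, retract and check.

```bash
python3 -m pendant '[[[0,0,1,0,0,0],[0,0,2,0,0,0],[0,0,2,0,0,0]]]'
python3 -m pendant '[[[0,0,0,0,0,0],[0,0,0,0,0,0],[0,0,0,0,0,0],[0,0,0,0,0,0]]]' 40
python3 -m pendant '[[[0,0,10,0,0,0],[0,0,30,0,0,0],[0,0,60,0,0,0],[0,0,100,0,0,0],[-40,-10,110,0,0,0],[-80,-20,110,0,0,0],[-80,-20,110,0,0,0],[-80,-20,110,0,0,0],[-80,-20,110,0,0,0]]]'
python3 - <<'E'
from h import *
st=sensors.state();print(st["clock"],st["ee_pos"],st["ft_force"])
a=imaging.grab_frame("wrist");d=imaging.grab_frame("side");s=imaging.grab_frame("scene")
o=np.zeros((600,800,3),np.uint8);o[:384,:512]=a
o[:384,516:796]=cv2.resize(d[145:225,220:290],(280,384),interpolation=cv2.INTER_CUBIC)
o[390:590,:300]=cv2.resize(s[165:245,235:355],(300,200),interpolation=cv2.INTER_CUBIC)
save(o,"m7")
E
```

```text
clock: 21.45
ee_pos: [0.5308, -0.0224, 0.1285]
orientation: [0.993, 0.115, 0.001, -0.0]
ft_force: [-1.1, 0.1, 7.0]
width: 0.0119
grasp_force: 42.4
clock: 21.85
ee_pos: [0.5298, -0.0224, 0.1274]
orientation: [0.993, 0.115, -0.0, 0.0]
ft_force: [0.2, -0.6, -0.1]
width: 0.0401
grasp_force: 0.0
clock: 22.75
ee_pos: [0.4509, -0.0421, 0.2382]
orientation: [0.993, 0.115, 0.001, 0.0]
ft_force: [0.7, -0.3, 0.3]
width: 0.04
grasp_force: 0.0
22.75 [ 0.45089389 -0.04210797  0.23817697] [ 0.73370849 -0.26917021  0.30538896]
```

View pics/m7.png

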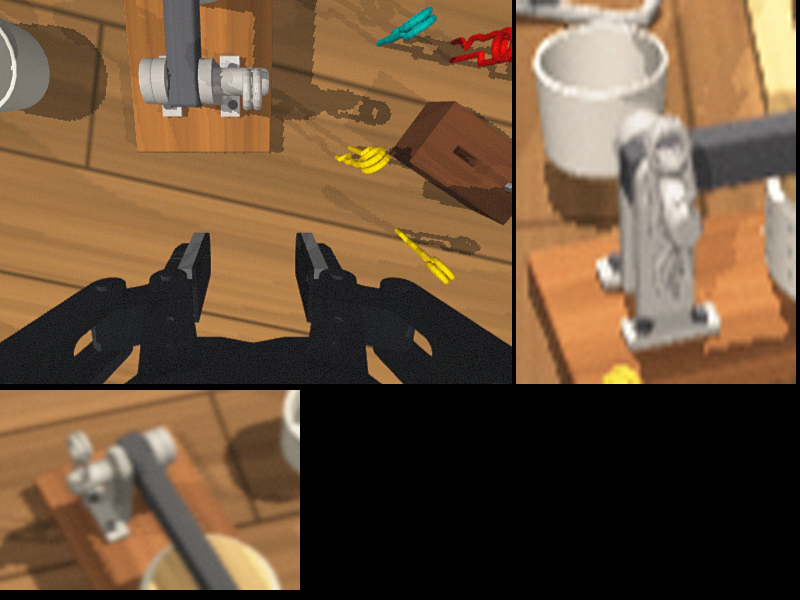

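The cotter stands upright over the pin with the bow on the robot side. The pin head is still on the cheek, and the gripper is clear.

```bash
python3 -c "
from station import order
print(order.job_done())"
```

```text
the job is handed in; nothing more can be done
None
```

I pushed the pin home (about 16 N at the stop), then seated the cotter fully in the cross hole (about 17 N at the stop) and released it; I handed the job in with the arm clear at about 23 s, and no verdict came back.

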